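# Take a sample tin from the back of a tip-out bin and put it on the balance

### The job

Tip the wide bin of the cabinet forward until it rests on its stop, take the tall sample tin out from behind the divider and stand it upright, lid up, in the middle of the balance's pan, setting it down gently. Then shut the bin fully. Ease the bin open and shut without letting it drop or slam, leave the four flat tins in the bin, and leave the other things on the bench where they stand.

Things in the scene. Friction and masses are not known exactly. Their poses are not given: they have to be found in the camera images.
- bin (a joint): Tilt of the wide white tip-out bin, rad: 0 shut (front upright), 0.85 on its open stop (front leaning 49 degrees towards the robot). No catch: its weight keeps it shut, or open on the stop; it balances near 0.6 (0.5 without the tall tin) and falls shut from below that unless held. About 1 kg; some 4 N at the rim move it. Open, over 3 N pressed on the floor behind the divider can tip it back.
- pivot (a point): Middle of the wide bin's pivot line, on the fixed grey cabinet, 20 mm above the bench. Axes: x from the cabinet's front inwards, y along its width (the pivot line), z up. Opening turns the bin about -y: its top comes towards -x. The wide bin spans y = -152 to 152 mm; a narrow bin that stays shut stands beside it at y = 164 to 294 mm, both between 8 mm side panels.
- roof_edge (a point): Middle of the lower front edge of the cabinet's roof, 60 mm behind and 145 mm above the pivot line; axes as pivot. The roof is 10 mm thick (top 175 mm above the bench), runs along y over both bins and back to the cabinet's rear, x = 173 mm from the pivot; it covers the back of the shut bin. A carton 30 mm high lies on it from y = 146 to 254 mm. Side panels end at x = 60 mm above 76 mm.
- rim (a point): Middle of the wide bin's rolled front rim, a round bar 16 mm thick and 304 mm long on top of the 4 mm front wall. On the bar's axis; moves with the bin, axes are the bin's (as pivot's when shut): z up along the front wall. The pivot is at x = +2, z = -128 mm in them. Shut, 54 mm are free between bar and roof. Pinch it along z; the wall below makes the fingers turn with the bin.
- bin_mid (a point): Point in the wide bin, 60 mm behind the pivot line and 30 mm above the floor, mid-width; axes are the bin's. In them, from the pivot: floor z = 0, front wall x = 0, back wall x = 116 mm (75 high), sides y = -148 and 148 mm, 128 mm high at the front down to 75 at the back; a divider 40 mm high at x = 40 to 43 mm across the full width.
- tall_tin_center (a point): Centre of the tall aluminium sample tin, a closed upright cylinder 44 mm in diameter and 50 mm high, about 0.12 kg; its z axis points to its lid. It starts standing behind the divider in the shut bin, near mid-width; when the bin is tipped it slides on the floor against the divider and leans with the bin.
- flat_tin_a_center (a point): Centre of a flat aluminium tin, 32 mm in diameter, 18 mm high, behind the divider, towards +y. Stays in the bin.
- flat_tin_b_center (a point): Like flat_tin_a, behind the divider, towards -y. Stays in the bin.
- flat_tin_c_center (a point): Like flat_tin_a, in front of the divider, towards +y. Stays in the bin.
- flat_tin_d_center (a point): Like flat_tin_a, in front of the divider, towards -y. Stays in the bin.
- pan (a point): Centre of the top face of the balance's round steel pan, 160 mm in diameter, 88 mm above the bench. White balance body 210 mm wide (y), 300 mm deep, from 195 mm in front of (-x) to 105 mm behind the pan's centre, top 72 mm high; fixed to the bench.
- red_jar: White jar with a red cap, 68 mm in diameter, 100 mm high, on the bench; origin under its centre. Bystander.
- black_jar: White jar with a black cap, 60 mm in diameter, 75 mm high, on the bench; origin under its centre. Bystander.
- beaker: Glass beaker, 68 mm in diameter, 90 mm high, on the bench; origin under its centre. Bystander.
- mortar: White porcelain mortar bowl, 104 mm in diameter, 55 mm high, on the bench; origin under its centre. Bystander.
- spatula: Steel lab spatula, 180 mm long and 5 mm thick, lying on the bench; origin under its middle. Bystander.
- dropper: Amber dropper bottle, 40 mm in diameter, 70 mm high, on the bench; origin under its centre. Bystander.

How it is judged (in metres and radians):
On the way:
1. the wide bin has been tipped onto its open stop (value of joint bin above 0.8 rad), for 0.2 s.
At the end, for the whole second after the job is handed in: The wide bin is shut (within 0.04 rad) with the four flat tins in it, and the tall tin stands still and upright, lid up (within 0.1 rad), on the pan, its centre within 35 mm of the pan's centre (value of joint bin below 0.04 rad and horizontal distance between tall_tin_center and pan below 0.035 m and z of tall_tin_center in the frame of pan between 0.019 and 0.031 m and angle between tall_tin_center's own z axis and vertical below 0.1 rad and linear speed of tall_tin below 0.02 m/s and distance between each of flat_tin_a_center, flat_tin_b_center, flat_tin_c_center, flat_tin_d_center and bin_mid below 0.17 m); the robot touches nothing.
It fails at once if the bin drops or slams (faster than 1.5 rad/s) (velocity of joint bin above 1.5 rad/s or velocity of joint bin below -1.5 rad/s).
It fails at once if the tin is banged or pressed on the balance (over 35 N) (contact force between tall_tin and balance above 35 N).
It fails at once if a flat tin leaves the bin (distance between any of flat_tin_a_center, flat_tin_b_center, flat_tin_c_center, flat_tin_d_center and bin_mid above 0.17 m).
It fails at once if a bystander on the bench is pushed more than 40 mm (distance of any of red_jar, black_jar, beaker, mortar, spatula, dropper from where it was at the start of the episode above 0.04 m).
It also fails if it takes over 72 s, if anything falls off the work surface, if the arm or the gripper's body presses on something with over 40 N, if the wrist force passes 120 N, or if a joint passes its speed limit or range.

### The arm

A 7-joint arm with a two-finger parallel gripper is mounted at the origin on the work surface. World frame = base frame: x ahead of the robot, y to its left, z up, the work surface at z = 0. Lengths are in mm, angles in rad, forces in N, time in s.
With the tool pointing down it reaches from about 350 to 900 mm from the base axis. Payload 8.1 kg.
Tool frame: the origin (TCP) lies midway between the tips of the shut fingers; the grasp point (between the pads) lies 19 mm behind it; z points along the fingers, y is the line along which they close (so a half turn about z gives the same grasp; the last joint's range is limited). The gripper opens to 92 mm and grips with 3 to 60 N. Pads are 19 mm wide; open, the fingers measure 130 mm over their backs; the gripper's body (75 mm by 190 mm) begins 47 mm behind the grasp point.
Start: joints at [1.023, 0.434, 0.025, 1.573, -0.012, 1.134, -0.075], TCP at [268.903, -564.21, 226.742] pointing down, gripper open.
Joint ranges: [-2.62, 2.62], [-0.44, 2.09], [-1.27, 1.32], [0.08, 2.57], [-1.32, 4.46], [0.12, 2], [-2.74, 2.74]. Speed limits (rad/s): [2.22, 2.22, 3.01, 3.01, 3.14, 3.14, 3.14].

### API

Orientations are given as a unit quaternion [x, y, z, w].
In Python, from workcell import get_obs, read_camera, sign_off gives the robot as it stands.
- The arm moves only by the tool send_rows, never from a script. Its argument "series" is a list of rows, each an object of numbers: "tx", "ty", "tz": the shift along the tool's x, y, z in units of 0.12 m (1.0 is 0.12 m); "ax", "ay", "az": the turn, a rotation vector about the tool's x, y, z in units of 2 rad (1.0 is 2 rad). A call has 1 to 12 rows; each row is the pose to reach, as a shift and turn from the pose commanded when the call began, along the tool's axes at that moment; what a row does not reach only later rows make up. A row lasts 1/8 s, in which the tool goes at most 62.5 mm and 10.7 degrees, less where a joint would pass 70% of its speed; a pose out of reach is approached as far as the arm can. A call with a number of a shift or a turn outside -1 to 1 is refused whole. A call with a gripper value outside its range is refused whole. "jaw" is the opening, from -1 (shut) to 1 (fully open), set as the call begins (left out, the last holds). The fingers move at their own pace and stop on an object; "force" is the grip in N (left out, the last holds). Time passes only in rows, so rows that repeat a pose let the fingers close. It gives the time, the measured TCP pose, the force, the opening and the grip force at its end, in the units of the state.
- get_obs(): the state, without advancing time (a new reading comes with each control period).
- read_camera(name): name is "scene" or "top" or "wrist"; returns a dict with "frame" (384x512x3 uint8, blue, green, red), "intrinsics" (3x3 intrinsics, pixels), "extrinsics" (4x4, takes a point from camera to world coordinates). Camera axes: x right, y up, looking along -z (the intrinsics and any distortion apply to the point x, -y, -z); pixel columns grow to the right and rows downward; lengths in mm; the calibration is good to about 2 mm. A picture is of the moment at which its call begins. There is no depth.
- sign_off(): hands the job in; it is judged then, once.
The state is a dict: "time": time; "joints": joint angles; "dq": joint speeds; "joint_torque": joint torques, N m; "ee_pos": TCP position; "tcp_rot": TCP orientation; "contact_force": force on the tool from outside, world axes, zero at the start; "ft_torque": the same for the moment, N m; "finger_gap": finger opening in mm; "grip_force": force on a finger pad.
Only numpy, scipy, OpenCV 4.12 (cv2) and the standard library are available. Lean on these libraries where they do the work, as an engineer would, in place of code of your own. Each camera call takes 0.05 s, during which the arm holds its last target. There are 200 camera calls.

## Working session

There is one attempt and no reset: what is moved stays moved. The work goes in short steps, Python scripts to look and compute and a tool call to move; the robot and the scene stay as the last step left them, time stands still between calls to the robot, and variables do not carry over. Pictures are saved under pics/ and viewed, at most 10 in all, crops included, and the job is handed in when it is done.

Besides the shell and the picture viewer there is one more tool, called after "Emit:" as name([rows], argument=value, ...), one row to a line, values as JSON. send_rows: Moves the arm, as the interface text tells. Its arguments: {"type":"object","properties":{"series":{"type":"array"},"jaw":{"type":"number"},"force":{"type":"number"}},"required":["series"]}

```bash
mkdir -p pics; python3 - <<'E'
from workcell import *
import cv2,numpy as np,pickle
o=get_obs();print({k:np.round(v,3).tolist() for k,v in o.items()})
d={}
for n in("scene","top"):
    c=read_camera(n);d[n]=c;cv2.imwrite(f"pics/{n}0.png",c["frame"]);print(n,np.round(c["intrinsics"],1).tolist(),np.round(c["extrinsics"],3).tolist())
pickle.dump(d,open("c0.pkl","wb"))
E
```

```text
{'time': 0.0, 'joints': [1.023, 0.435, 0.025, 1.574, -0.012, 1.134, -0.075], 'dq': [-0.0, -0.0, -0.002, 0.002, -0.0, -0.001, 0.0], 'joint_torque': [-0.001, -66.784, 0.985, -31.447, -0.06, 0.043, 0.0], 'ee_pos': [268.641, -563.731, 225.942], 'tcp_rot': [0.975, 0.221, -0.0, -0.001], 'contact_force': [-0.667, -0.632, -0.645], 'ft_torque': [-0.022, 0.021, 0.041], 'grip_force': 0.0, 'finger_gap': 91.539}
scene [[371.8, 0.0, 252.2], [0.0, 371.8, 193.5], [0.0, 0.0, 1.0]] [[-1.0, 0.005, -0.019, 554.422], [-0.016, -0.752, 0.659, 892.595], [-0.011, 0.659, 0.752, 1044.048], [0.0, 0.0, 0.0, 1.0]]
top [[433.2, 0.0, 257.0], [0.0, 433.2, 190.2], [0.0, 0.0, 1.0]] [[0.021, 0.981, -0.195, 384.734], [-1.0, 0.021, 0.001, 97.348], [0.006, 0.195, 0.981, 1203.804], [0.0, 0.0, 0.0, 1.0]]
```

View pics/scene0.png

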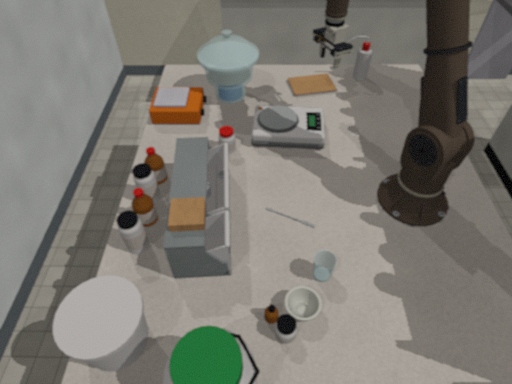

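View pics/top0.png

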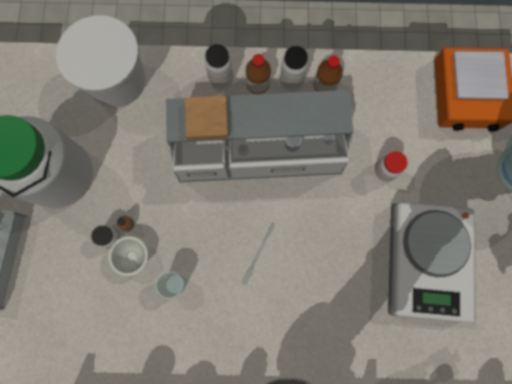

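The top view shows the cabinet front along about (176,180)–(346,172), with the bin interior at (230-346,135-165). The tall tin is near (293,142), the pan is centred at about (437,243), the red jar is at (394,163), and the beaker, mortar, dropper and black jar are at left.

```bash
python3 - <<'E'
import cv2,pickle
f=pickle.load(open("c0.pkl","rb"))["top"]["frame"]
cv2.imwrite("pics/crop1.png",cv2.resize(f[85:195,160:360],None,fx=4,fy=4,interpolation=cv2.INTER_CUBIC))
E
```

```text
(no output)
```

View pics/crop1.png

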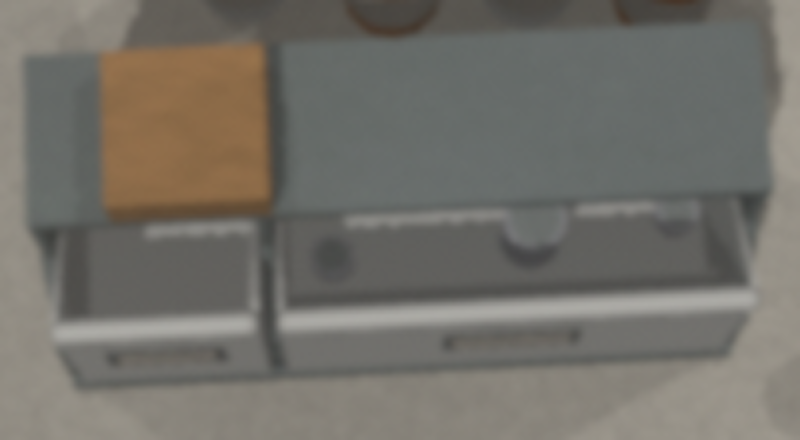

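The crop shows roof-top corners at (26,58), (762,24), (768,190) and (30,228). The wide bin's rim bar runs from (280,322) to (752,298), and the tall tin's lid is at about (535,225). Next I fit the cabinet pose.

```bash
cat > h.py <<'E'
import numpy as np,cv2
from scipy.spatial.transform import Rotation as R
from scipy.optimize import least_squares
def ray(c,uv):
    K=c["intrinsics"];E=np.array(c["extrinsics"])
    d=np.array([(uv[0]-K[0][2])/K[0][0],-(uv[1]-K[1][2])/K[1][1],-1])
    return E[:3,3],E[:3,:3]@d
def at_z(c,uv,z):
    o,d=ray(c,uv);return o+d*(z-o[2])/d[2]
def proj(c,P):
    K=np.array(c["intrinsics"]);E=np.array(c["extrinsics"])
    p=(np.atleast_2d(P)-E[:3,3])@E[:3,:3];p=p*[1,-1,-1]
    q=p@K.T;return q[:,:2]/q[:,2:]
E
python3 - <<'E'
from h import *
import pickle
d=pickle.load(open("c0.pkl","rb"));c=d["top"]
cr=lambda p:np.array(p)/4+[160,85]-0.375
px=[cr(p) for p in[(26,58),(762,24),(768,190),(30,228),(278,324),(752,298)]]
loc=np.array([[173,302,155],[173,-160,155],[60,-160,155],[60,302,155],[-2-4,152,128+5],[-2-4,-152,128+5]])
loc[4:,0]=-2
W=np.array([at_z(c,p,20+l[2]) for p,l in zip(px,loc)])
def f(q):
    r=R.from_euler('z',q[2]).as_matrix();return ((loc@r.T)[:,:2]+q[:2]-W[:,:2]).ravel()
s=least_squares(f,[600,0,0]);print("pivot xy yaw",s.x,s.fun.round(1).reshape(-1,2).tolist())
q=s.x;r=R.from_euler('z',q[2]).as_matrix()
print("tin lid local",[((at_z(c,cr(p),z)-[*q[:2],0])@r).round(0) for p,z in[((535,222),75),((332,258),40),((676,215),40)]])
for n in d:
    g=d[n]; 
    print(n,proj(g,(np.array([[-2,152,128],[-2,-152,128],[60,-160,155],[60,302,155]])@r.T)+[*q[:2],20]).round(0).tolist())
print("pan",at_z(c,(437.5,243),88).round(1), "edges",[at_z(c,p,88).round(0).tolist() for p in[(404,243),(471,243),(437,209),(437,277)]])
print("pan scene",at_z(d["scene"],(278,119),88))
print("balance body corners z72",[at_z(c,p,72).round(0).tolist() for p in[(396,203),(473,208),(474,321),(390,316)]])
for n,p,z in[("red",(395,161),100),("beaker",(170,283),90),("mortar",(128,256),55),("black",(102,235),75),("drop",(125,222),70),("sp1",(272,224),3),("sp2",(245,283),3)]:print(n,at_z(c,p,z).round(0)[:2])
E
```

```text
pivot xy yaw [6.68937195e+02 1.65295712e+01 7.19013607e-02] [[1.0, 0.1], [0.5, 4.7], [-1.8, -2.1], [-0.1, 1.4], [1.0, 1.1], [-0.5, -5.2]]
tin lid local [array([ 80., -23.,  75.]), array([ 72., 117.,  40.]), array([  91., -126.,   40.])]
scene [[226.0, 208.0], [226.0, 143.0], [208.0, 137.0], [204.0, 245.0]]
top [[229.0, 166.0], [349.0, 160.0], [352.0, 133.0], [167.0, 142.0]]
pan [ 478.6 -370.8   88. ] edges [[477.0, -285.0, 88.0], [480.0, -457.0, 88.0], [567.0, -375.0, 88.0], [393.0, -364.0, 88.0]]
pan scene [ 478.34179107 -357.24271287   88.        ]
balance body corners z72 [[583.0, -274.0, 72.0], [574.0, -477.0, 72.0], [286.0, -458.0, 72.0], [294.0, -246.0, 72.0]]
red [ 691. -267.]
beaker [364. 309.]
mortar [430. 430.]
black [482. 496.]
drop [518. 441.]
sp1 [529.  52.]
sp2 [367. 123.]
```

```bash
cat >> h.py <<'E'
PX,PY,YAW=669,16.5,.072
RC=R.from_euler('z',YAW)
def w(l): return RC.apply(l)+[PX,PY,20]           # cabinet-local -> world
def binp(l,th):                                   # bin-local (from pivot) at tilt th -> world
    return w(R.from_euler('y',-th).apply(l))
def rot(closing,tilt,yaw=YAW):
    """tool z down, tilted forward by tilt; closing 'x' or 'y' along cabinet axes"""
    c,s=np.cos(tilt),np.sin(tilt); z=np.array([s,0,-c])
    y=np.array([c,0,s]) if closing=='x' else np.array([0,-1.,0])
    if closing=='y-': y=-y
    return R.from_euler('z',yaw)*R.from_matrix(np.c_[np.cross(y,z),y,z])
def delta(p0,r0,p,r):
    return np.r_[r0.inv().apply(np.array(p)-p0)/120,(r0.inv()*r).as_rotvec()/2].round(3)
def plan(p0,r0,p,r,n):
    """n calls, straight line and slerp"""
    v=(r0.inv()*r).as_rotvec(); a,ra=np.array(p0),r0
    for i in range(1,n+1):
        b=np.array(p0)+(np.array(p)-p0)*i/n; rb=r0*R.from_rotvec(v*i/n)
        print(delta(a,ra,b,rb).tolist()); a,ra=b,rb
def now():
    from workcell import get_obs
    o=get_obs(); return np.array(o["ee_pos"]),R.from_quat(o["tcp_rot"]),o
E
python3 - <<'E'
from h import *
p,r,o=now()
print(rot('x',0).as_matrix().round(2).tolist())
plan(p,r,w([-2,0,205]),rot('x',0),5)
E
```

```text
[[-0.07, 1.0, 0.0], [1.0, 0.07, 0.0], [0.0, 0.0, -1.0]]
[1.015, -0.587, 0.002, -0.0, -0.0, -0.12]
[1.126, -0.33, 0.002, -0.0, -0.0, -0.12]
[1.172, -0.053, 0.002, -0.0, -0.0, -0.12]
[1.151, 0.227, 0.002, -0.0, -0.0, -0.12]
[1.064, 0.493, 0.002, -0.0, -0.0, -0.12]
```

Emit:
send_rows([
  {"tx": 0.5, "ty": -0.3, "az": -0.06},
  {"tx": 1, "ty": -0.58, "az": -0.12},
  {"tx": 1, "ty": -0.58, "az": -0.12},
])

```text
validation failed for argument at $.se...
```

Emit:
send_rows([
  {"tx": 0.5, "ty": -0.16, "az": -0.06},
  {"tx": 1, "ty": -0.33, "az": -0.12},
  {"tx": 1, "ty": -0.33, "az": -0.12},
])

```text
validation failed for argument at $.se...
```

Emit:
send_rows([
  {"tx": 0.5, "ty": -0.03, "az": -0.06},
  {"tx": 1, "ty": -0.05, "az": -0.12},
  {"tx": 1, "ty": -0.05, "az": -0.12},
])

```text
validation failed for argument at $.se...
```

Emit:
send_rows([
  {"tx": 0.5, "ty": 0.1, "az": -0.06},
  {"tx": 1, "ty": 0.2, "az": -0.12},
  {"tx": 1, "ty": 0.2, "az": -0.12},
])

```text
validation failed for argument at $.se...
```

```bash
python3 - <<'E'
from h import *
p,r,o=now();print(p,o["time"],np.round(o["joints"],2),np.linalg.norm(o["dq"]))
plan(p,r,w([-2,0,215]),rot('x',0),2)
E
```

```text
[ 268.6866705  -563.79721097  226.01523017] 0.1 [ 1.02  0.44  0.02  1.57 -0.01  1.13 -0.08] 0.0030856366199207026
[2.538, -1.468, -0.036, -0.0, -0.0, -0.3]
[2.924, 0.219, -0.037, -0.0, -0.0, -0.3]
```

Emit:
send_rows([
  {"tx": 0.5, "ty": -0.3, "tz": 0, "ax": 0, "ay": 0, "az": -0.06},
  {"tx": 1, "ty": -0.58, "tz": 0, "ax": 0, "ay": 0, "az": -0.12},
  {"tx": 1, "ty": -0.58, "tz": 0, "ax": 0, "ay": 0, "az": -0.12},
])

```text
time: 0.48
ee_pos: [350.4, -445.4, 226.6]
tcp_rot: [0.941, 0.339, 0.001, -0.001]
contact_force: [0.3, -0.4, -0.1]
finger_gap: 91.8
grip_force: 0.0
```

Emit:
send_rows([
  {"tx": 0.5, "ty": -0.16, "tz": 0, "ax": 0, "ay": 0, "az": -0.06},
  {"tx": 1, "ty": -0.33, "tz": 0, "ax": 0, "ay": 0, "az": -0.12},
  {"tx": 1, "ty": -0.33, "tz": 0, "ax": 0, "ay": 0, "az": -0.12},
])

```text
time: 0.85
ee_pos: [418.0, -338.7, 226.7]
tcp_rot: [0.893, 0.45, 0.001, -0.001]
contact_force: [-0.3, -0.2, 0.5]
finger_gap: 91.5
grip_force: 0.0
```

Emit:
send_rows([
  {"tx": 0.5, "ty": -0.03, "tz": 0, "ax": 0, "ay": 0, "az": -0.06},
  {"tx": 1, "ty": -0.05, "tz": 0, "ax": 0, "ay": 0, "az": -0.12},
  {"tx": 1, "ty": -0.05, "tz": 0, "ax": 0, "ay": 0, "az": -0.12},
])

```text
time: 1.23
ee_pos: [485.0, -239.9, 226.7]
tcp_rot: [0.833, 0.553, 0.001, -0.0]
contact_force: [0.0, -0.6, 0.1]
finger_gap: 91.9
grip_force: 0.0
```

Emit:
send_rows([
  {"tx": 0.5, "ty": 0.1, "tz": 0, "ax": 0, "ay": 0, "az": -0.06},
  {"tx": 1, "ty": 0.2, "tz": 0, "ax": 0, "ay": 0, "az": -0.12},
  {"tx": 1, "ty": 0.2, "tz": 0, "ax": 0, "ay": 0, "az": -0.12},
])

```text
time: 1.6
ee_pos: [554.0, -139.4, 226.5]
tcp_rot: [0.761, 0.648, 0.001, -0.001]
contact_force: [-0.3, -0.7, -0.3]
finger_gap: 91.8
grip_force: 0.0
```

```bash
python3 - <<'E'
from h import *
from workcell import read_camera
import pickle
p,r,o=now();print(p,o["time"],np.round(o["joints"],2),np.linalg.norm(o["dq"]))
plan(p,r,w([-2,0,205]),rot('x',0),2)
c=read_camera("wrist");pickle.dump(c,open("w1.pkl","wb"));cv2.imwrite("pics/w1.png",c["frame"])
print(np.round(c["intrinsics"],1).tolist(),np.round(c["extrinsics"],3).tolist())
print(proj(c,binp(np.array([[-2,152,128],[-2,-152,128],[-2,0,128]]),0)).round(0))
E
```

```text
[ 553.97718549 -139.3916916   226.47755603] 1.6 [ 0.41  0.38 -0.35  1.68  0.14  1.11 -0.14] 0.10498897668745122
[0.716, 0.361, 0.008, 0.0, -0.001, -0.058]
[0.669, 0.442, 0.007, 0.0, -0.001, -0.058]
[[302.4, 0.0, 252.5], [0.0, 302.4, 188.0], [0.0, 0.0, 1.0]] [[0.987, 0.154, 0.04, 564.317], [-0.159, 0.953, 0.257, -71.046], [0.002, -0.26, 0.965, 383.566], [0.0, 0.0, 0.0, 1.0]]
[[ 350. -377.]
 [ 406.  166.]
 [ 384.  -54.]]
```

View pics/w1.png

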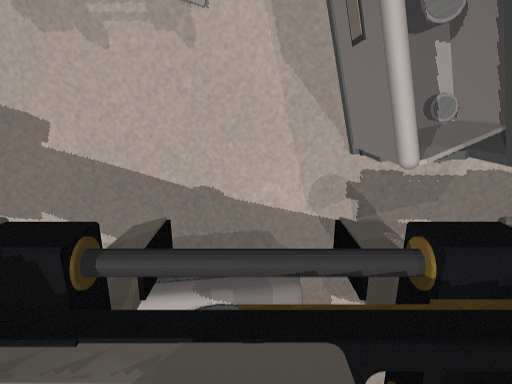

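The wrist view shows the rim bar's near end at (409,163), where I predicted (406,166), so the cabinet is about 3 mm further in. I shift the pivot to (671.5, 18) and go above the bar.

```bash
sed -i 's/^PX,PY,YAW=.*/PX,PY,YAW=671.5,18,.072/' h.py; python3 - <<'E'
from h import *
p,r,o=now()
plan(p,r,w([-2,0,180]),rot('x',0),2)
E
```

```text
[0.74, 0.371, 0.109, -0.0, -0.0, -0.059]
[0.69, 0.456, 0.109, -0.0, -0.0, -0.059]
```

Emit:
send_rows([
  {"tx": 0.4, "ty": 0.19, "tz": 0, "ax": 0, "ay": 0, "az": -0.03},
  {"tx": 0.74, "ty": 0.37, "tz": 0.05, "ax": 0, "ay": 0, "az": -0.06},
  {"tx": 0.74, "ty": 0.37, "tz": 0.05, "ax": 0, "ay": 0, "az": -0.06},
], jaw=0.09)

```text
time: 2.02
ee_pos: [611.2, -61.6, 219.8]
tcp_rot: [0.723, 0.691, 0.0, -0.001]
contact_force: [0.1, -1.1, -0.5]
finger_gap: 66.4
grip_force: 0.0
```

Emit:
send_rows([
  {"tx": 0.35, "ty": 0.23, "tz": 0.08, "ax": 0, "ay": 0, "az": -0.03},
  {"tx": 0.69, "ty": 0.46, "tz": 0.15, "ax": 0, "ay": 0, "az": -0.06},
  {"tx": 0.69, "ty": 0.46, "tz": 0.15, "ax": 0, "ay": 0, "az": -0.06},
  {"tx": 0.69, "ty": 0.46, "tz": 0.15, "ax": 0, "ay": 0, "az": -0.06},
])

```text
time: 2.52
ee_pos: [669.1, 13.9, 202.3]
tcp_rot: [0.682, 0.731, -0.001, 0.0]
contact_force: [-0.7, -0.4, -0.2]
finger_gap: 50.3
grip_force: 0.0
```

```bash
python3 - <<'E'
from h import *
from workcell import read_camera
p,r,o=now();print(p,o["time"],np.round(o["joints"],2),o["finger_gap"])
print(delta(p,r,w([-2,0,112]),rot('x',0)).tolist())
c=read_camera("wrist");cv2.imwrite("pics/w2.png",c["frame"])
print(proj(c,binp(np.array([[-2,30,128],[-2,-30,128],[65,-23,50],[-2,0,128]]),0)).round(0).tolist())
E
```

```text
[669.07228423  13.91015769 202.272462  ] 2.525 [ 0.15  0.56 -0.41  1.46  0.23  1.17 -0.22] 50.300665486374015
[0.034, 0.007, 0.586, -0.001, 0.001, -0.001]
[[254.0, 158.0], [254.0, 236.0], [321.0, 197.0], [254.0, 199.0]]
```

View pics/w2.png

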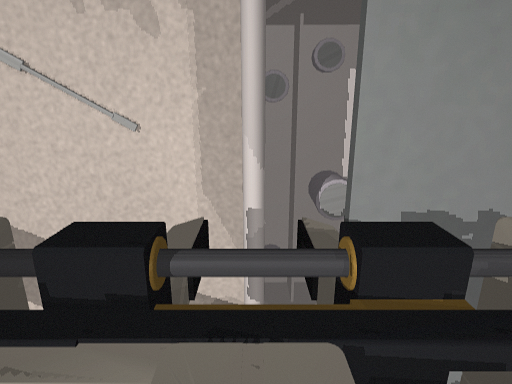

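The bar is centred between the fingers at column 254, as predicted. The tall tin's lid is near (335,192) behind the divider. I descend and grip.

Emit:
send_rows([
  {"tx": 0.03, "ty": 0.01, "tz": 0.2, "ax": 0, "ay": 0, "az": 0},
  {"tx": 0.03, "ty": 0.01, "tz": 0.4, "ax": 0, "ay": 0, "az": 0},
  {"tx": 0.03, "ty": 0.01, "tz": 0.58, "ax": 0, "ay": 0, "az": 0},
  {"tx": 0.03, "ty": 0.01, "tz": 0.58, "ax": 0, "ay": 0, "az": 0},
])

```text
time: 3.08
ee_pos: [669.0, 18.2, 131.9]
tcp_rot: [0.682, 0.732, -0.002, -0.0]
contact_force: [0.1, 0.2, 1.1]
finger_gap: 50.1
grip_force: 0.0
```

Emit:
send_rows([
  {"tx": 0, "ty": 0, "tz": 0, "ax": 0, "ay": 0, "az": 0},
  {"tx": 0, "ty": 0, "tz": 0, "ax": 0, "ay": 0, "az": 0},
  {"tx": 0, "ty": 0, "tz": 0, "ax": 0, "ay": 0, "az": 0},
  {"tx": 0, "ty": 0, "tz": 0, "ax": 0, "ay": 0, "az": 0},
  {"tx": 0, "ty": 0, "tz": 0, "ax": 0, "ay": 0, "az": 0},
  {"tx": 0, "ty": 0, "tz": 0, "ax": 0, "ay": 0, "az": 0},
], jaw=-1, force=15)

```text
time: 3.82
ee_pos: [669.2, 21.0, 133.5]
tcp_rot: [0.68, 0.733, -0.001, -0.001]
contact_force: [-5.1, -0.9, 5.6]
finger_gap: 15.5
grip_force: 15.0
```

```bash
cat >> h.py <<'E'
def arc(p,r,ths,lz=112.,tl=lambda t:t):
    p0=np.array(p)
    for t in ths: print(round(t,3),delta(p,r,binp([-2,0,lz],t),rot('x',tl(t))).tolist())
E
python3 - <<'E'
from h import *
p,r,o=now();l=RC.inv().apply(p-[PX,PY,20]);print(p,l,o["time"],np.round(o["joints"],2),o["finger_gap"],o["contact_force"])
arc(p,r,np.linspace(0,.45,10),l[2])
E
```

```text
[669.2486307   20.98001909 133.47461792] [ -2.03116023   3.13425679 113.47461792] 3.825 [ 0.14  0.62 -0.4   1.53  0.26  1.04 -0.25] 15.451455200598836 [-5.10533248 -0.897981    5.56887516]
0.0 [-0.026, 0.0, 0.0, -0.001, 0.0, 0.001]
0.05 [-0.026, -0.047, 0.002, -0.026, 0.0, 0.001]
0.1 [-0.026, -0.094, 0.007, -0.051, 0.0, 0.001]
0.15 [-0.026, -0.141, 0.013, -0.076, 0.0, 0.001]
0.2 [-0.026, -0.187, 0.023, -0.101, 0.0, 0.001]
0.25 [-0.026, -0.233, 0.034, -0.126, 0.0, 0.001]
0.3 [-0.026, -0.278, 0.048, -0.151, 0.0, 0.001]
0.35 [-0.025, -0.323, 0.064, -0.176, 0.0, 0.001]
0.4 [-0.025, -0.367, 0.082, -0.201, 0.0, 0.001]
0.45 [-0.025, -0.409, 0.102, -0.226, 0.0, 0.001]
```

Emit:
send_rows([
  {"tx": 0, "ty": -0.02, "tz": 0.001, "ax": -0.012, "ay": 0, "az": 0},
  {"tx": 0, "ty": -0.05, "tz": 0.002, "ax": -0.025, "ay": 0, "az": 0},
  {"tx": 0, "ty": -0.094, "tz": 0.007, "ax": -0.05, "ay": 0, "az": 0},
  {"tx": 0, "ty": -0.141, "tz": 0.013, "ax": -0.075, "ay": 0, "az": 0},
  {"tx": 0, "ty": -0.187, "tz": 0.023, "ax": -0.1, "ay": 0, "az": 0},
  {"tx": 0, "ty": -0.233, "tz": 0.034, "ax": -0.125, "ay": 0, "az": 0},
  {"tx": 0, "ty": -0.278, "tz": 0.048, "ax": -0.15, "ay": 0, "az": 0},
  {"tx": 0, "ty": -0.323, "tz": 0.064, "ax": -0.175, "ay": 0, "az": 0},
  {"tx": 0, "ty": -0.367, "tz": 0.082, "ax": -0.2, "ay": 0, "az": 0},
  {"tx": 0, "ty": -0.367, "tz": 0.082, "ax": -0.2, "ay": 0, "az": 0},
])

```text
time: 5.08
ee_pos: [625.9, 17.8, 123.8]
tcp_rot: [0.667, 0.718, 0.145, 0.136]
contact_force: [0.2, -1.0, 3.7]
finger_gap: 15.2
grip_force: 15.0
```

```bash
cat >> h.py <<'E'
def binstate():
    p,r,o=now();l=RC.inv().apply(p-[PX,PY,20]); m=(RC.inv()*r).as_matrix()
    th=np.arctan2(-l[0]-2,l[2]);tt=np.arctan2(m[0,2],-m[2,2])
    print("bin th",th,"rad",np.hypot(l[0],l[2]),"tool tilt",tt,"loc",l.round(1),"t",o["time"],"j",np.round(o["joints"],2),"gap",o["finger_gap"],"F",np.round(o["contact_force"],1))
    return p,r
E
python3 - <<'E'
from h import *
p,r=binstate()
arc(p,r,np.arange(.4,.91,.05),113.5)
E
```

```text
bin th 0.39697933232723354 rad 113.29197832693292 tool tilt 0.40036254936118676 loc [-45.5   3.1 103.8] t 5.075 j [ 0.12  0.39 -0.31  2.05  0.44  0.35 -0.46] gap 15.188998102778966 F [ 0.2 -1.   3.7]
0.4 [-0.026, -0.004, -0.002, 0.0, -0.0, 0.001]
0.45 [-0.026, -0.051, 0.0, -0.025, -0.0, 0.001]
0.5 [-0.026, -0.099, 0.005, -0.05, -0.0, 0.001]
0.55 [-0.025, -0.145, 0.011, -0.075, -0.0, 0.001]
0.6 [-0.025, -0.192, 0.02, -0.1, -0.0, 0.001]
0.65 [-0.025, -0.238, 0.032, -0.125, -0.0, 0.001]
0.7 [-0.025, -0.283, 0.045, -0.15, -0.0, 0.001]
0.75 [-0.025, -0.328, 0.061, -0.175, -0.0, 0.001]
0.8 [-0.025, -0.371, 0.079, -0.2, -0.0, 0.001]
0.85 [-0.025, -0.414, 0.099, -0.225, -0.0, 0.001]
0.9 [-0.025, -0.456, 0.122, -0.25, -0.0, 0.001]
```

```bash
cat >> h.py <<'E'
def arc2(p,r,ths,tilts,b=14.5):
    for t,k in zip(ths,tilts):
        R1=rot('x',k);print(round(t,3),delta(p,r,binp([-2,0,128],t)+b*R1.apply([0,0,1])+RC.apply([0,3,0]),R1).tolist())
E
python3 - <<'E'
from h import *
p,r=binstate()
arc2(p,r,np.linspace(.4,.88,11),np.r_[np.linspace(.4,.32,11)])
E
```

```text
bin th 0.39697933232723354 rad 113.29197832693292 tool tilt 0.40036254936118676 loc [-45.5   3.1 103.8] t 5.075 j [ 0.12  0.39 -0.31  2.05  0.44  0.35 -0.46] gap 15.188998102778966 F [ 0.2 -1.   3.7]
0.4 [-0.001, -0.004, -0.002, 0.0, -0.0, 0.001]
0.448 [-0.001, -0.056, 0.0, 0.004, -0.0, 0.001]
0.496 [-0.001, -0.108, 0.005, 0.008, -0.0, 0.001]
0.544 [-0.0, -0.16, 0.012, 0.012, -0.0, 0.001]
0.592 [-0.0, -0.211, 0.021, 0.016, -0.0, 0.001]
0.64 [-0.0, -0.262, 0.033, 0.02, -0.0, 0.001]
0.688 [-0.0, -0.312, 0.047, 0.024, -0.0, 0.001]
0.736 [0.0, -0.362, 0.063, 0.028, -0.0, 0.001]
0.784 [0.0, -0.41, 0.082, 0.032, -0.0, 0.001]
0.832 [0.0, -0.458, 0.103, 0.036, -0.0, 0.001]
0.88 [0.0, -0.505, 0.126, 0.04, -0.0, 0.001]
```

Emit:
send_rows([
  {"tx": 0, "ty": 0, "tz": 0, "ax": 0, "ay": 0, "az": 0},
  {"tx": 0, "ty": 0, "tz": 0, "ax": 0, "ay": 0, "az": 0},
  {"tx": 0, "ty": -0.056, "tz": 0, "ax": 0.004, "ay": 0, "az": 0},
  {"tx": 0, "ty": -0.108, "tz": 0.005, "ax": 0.008, "ay": 0, "az": 0},
  {"tx": 0, "ty": -0.16, "tz": 0.012, "ax": 0.012, "ay": 0, "az": 0},
  {"tx": 0, "ty": -0.19, "tz": 0.018, "ax": 0.016, "ay": 0, "az": 0},
], jaw=-0.48)

```text
time: 5.82
ee_pos: [605.6, 16.2, 111.9]
tcp_rot: [0.669, 0.72, 0.133, 0.124]
contact_force: [1.6, -0.5, 1.1]
finger_gap: 24.1
grip_force: 0.5
```

```bash
python3 - <<'E'
from h import *
p,r=binstate()
arc2(p,r,np.linspace(.55,.88,10),np.r_[np.linspace(.38,.32,10)])
E
```

```text
bin th 0.6072425187357595 rad 113.02091859376786 tool tilt 0.36643444362757815 loc [-65.8   3.   91.9] t 5.825 j [ 0.12  0.39 -0.32  2.07  0.44  0.35 -0.46] gap 24.146317998458933 F [ 1.6 -0.5  1.1]
0.55 [0.0, 0.028, -0.014, -0.007, -0.0, 0.001]
0.587 [0.0, -0.011, -0.005, -0.003, -0.0, 0.001]
0.623 [0.0, -0.049, 0.005, -0.0, -0.0, 0.001]
0.66 [0.001, -0.088, 0.016, 0.003, -0.0, 0.001]
0.697 [0.001, -0.125, 0.028, 0.007, -0.0, 0.001]
0.733 [0.001, -0.163, 0.042, 0.01, -0.0, 0.001]
0.77 [0.001, -0.2, 0.058, 0.013, -0.0, 0.001]
0.807 [0.001, -0.236, 0.074, 0.017, -0.0, 0.001]
0.843 [0.001, -0.271, 0.092, 0.02, -0.0, 0.001]
0.88 [0.001, -0.306, 0.111, 0.023, -0.0, 0.001]
```

Working well; continuing slowly past the balance point.

Emit:
send_rows([
  {"tx": 0, "ty": -0.025, "tz": 0, "ax": 0, "ay": 0, "az": 0},
  {"tx": 0, "ty": -0.05, "tz": 0.005, "ax": 0, "ay": 0, "az": 0},
  {"tx": 0, "ty": -0.07, "tz": 0.01, "ax": 0.002, "ay": 0, "az": 0},
  {"tx": 0, "ty": -0.088, "tz": 0.016, "ax": 0.003, "ay": 0, "az": 0},
  {"tx": 0, "ty": -0.125, "tz": 0.028, "ax": 0.007, "ay": 0, "az": 0},
  {"tx": 0, "ty": -0.163, "tz": 0.042, "ax": 0.01, "ay": 0, "az": 0},
  {"tx": 0, "ty": -0.2, "tz": 0.058, "ax": 0.013, "ay": 0, "az": 0},
  {"tx": 0, "ty": -0.236, "tz": 0.074, "ax": 0.017, "ay": 0, "az": 0},
  {"tx": 0, "ty": -0.271, "tz": 0.092, "ax": 0.02, "ay": 0, "az": 0},
  {"tx": 0, "ty": -0.306, "tz": 0.11, "ax": 0.023, "ay": 0, "az": 0},
  {"tx": 0, "ty": -0.306, "tz": 0.11, "ax": 0.023, "ay": 0, "az": 0},
  {"tx": 0, "ty": -0.306, "tz": 0.11, "ax": 0.023, "ay": 0, "az": 0},
])

```text
time: 7.32
ee_pos: [578.3, 14.4, 87.7]
tcp_rot: [0.672, 0.723, 0.118, 0.11]
contact_force: [2.5, -0.2, 4.4]
finger_gap: 24.1
grip_force: 2.5
```

```bash
python3 - <<'E'
from h import *
from workcell import read_camera
p,r=binstate()
c=read_camera("top");pickle=__import__("pickle");pickle.dump(c,open("t2.pkl","wb"))
f=c["frame"][85:215,200:380];cv2.imwrite("pics/t2.png",cv2.resize(f,None,fx=4,fy=4,interpolation=cv2.INTER_CUBIC))
for t in(.7,.85):print([(q-[200,85])*4//1 for q in proj(c,binp(np.array([[-2,152,128],[-2,-152,128],[65,-23,50]]),t))])
E
```

```text
bin th 0.9321705662189352 rad 115.21543872434955 tool tilt 0.324564372069055 loc [-93.2   3.1  67.7] t 7.325 j [ 0.11  0.41 -0.3   2.12  0.45  0.33 -0.48] gap 24.0547798154292 F [ 2.5 -0.2  4.4]
[array([120., 456.]), array([596., 432.]), array([381., 295.])]
[array([122., 480.]), array([593., 456.]), array([383., 312.])]
```

View pics/t2.png

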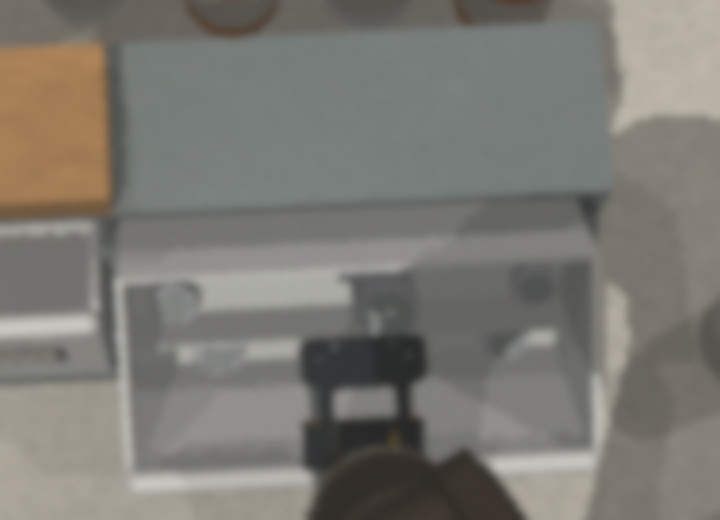

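The bin rests on its stop: the rim ends are at (135,483) and (590,460), matching the 0.85 rad prediction. I retreat and line up for the tin.

```bash
python3 - <<'E'
from h import *
p,r=binstate()
p1=p-60*r.apply([0,0,1]); print("retreat to",p1)
t=rot('y-',.5); tcp=binp([60.5,-18,19.2],.85); pre=tcp-90*t.apply([0,0,1])
print(tcp,pre); plan(p1,r,pre,t,1)
E
```

```text
bin th 0.9318827759971794 rad 115.22508448932396 tool tilt 0.3246062702926122 loc [-93.2   3.1  67.8] t 7.375 j [ 0.11  0.41 -0.3   2.12  0.45  0.33 -0.48] gap 24.368737993426368 F [ 3.5 -0.6  5.6]
retreat to [559.23505763  12.93228093 144.61693334]
[698.23319825   1.88136623  78.12414091] [655.19669186  -1.22262778 157.10657148]
[-0.177, 0.781, 0.153, -0.068, -0.069, -0.782]
```

Emit:
send_rows([
  {"tx": 0, "ty": 0.02, "tz": -0.15, "ax": 0, "ay": 0, "az": 0},
  {"tx": 0, "ty": 0.02, "tz": -0.35, "ax": 0, "ay": 0, "az": 0},
  {"tx": 0, "ty": 0.02, "tz": -0.7, "ax": 0, "ay": 0, "az": 0},
  {"tx": 0, "ty": 0.02, "tz": -0.7, "ax": 0, "ay": 0, "az": 0},
])

```text
time: 7.88
ee_pos: [553.0, 12.4, 169.5]
tcp_rot: [0.672, 0.723, 0.118, 0.11]
contact_force: [0.4, -0.6, -0.4]
finger_gap: 23.8
grip_force: 0.0
```

```bash
python3 - <<'E'
from h import *
p,r=binstate()
t=rot('y-',.5); tcp=binp([60.5,-18,19.2],.85); pre=tcp-90*t.apply([0,0,1])
plan(p,r,pre,t,2)
E
```

```text
bin th 0.6625288149151999 rad 190.83784555824508 tool tilt 0.32482623141862327 loc [-118.6    2.9  149.5] t 7.875 j [ 0.25  0.26 -0.45  2.08  0.29  0.52 -0.33] gap 23.827078334700957 F [ 0.4 -0.6 -0.4]
[-0.088, 0.382, 0.183, -0.034, -0.034, -0.391]
[-0.314, 0.202, 0.219, -0.034, -0.034, -0.391]
```

Emit:
send_rows([
  {"tx": -0.02, "ty": 0.1, "tz": 0.04, "ax": -0.009, "ay": -0.009, "az": -0.1},
  {"tx": -0.04, "ty": 0.19, "tz": 0.09, "ax": -0.017, "ay": -0.017, "az": -0.2},
  {"tx": -0.07, "ty": 0.29, "tz": 0.14, "ax": -0.025, "ay": -0.025, "az": -0.3},
  {"tx": -0.09, "ty": 0.38, "tz": 0.18, "ax": -0.034, "ay": -0.034, "az": -0.39},
  {"tx": -0.09, "ty": 0.38, "tz": 0.18, "ax": -0.034, "ay": -0.034, "az": -0.39},
], jaw=0.9)

```text
time: 8.5
ee_pos: [602.8, 5.1, 159.7]
tcp_rot: [0.346, 0.916, 0.068, 0.191]
contact_force: [-0.4, 0.9, 0.3]
finger_gap: 69.0
grip_force: 0.0
```

```bash
python3 - <<'E'
from h import *
p,r=binstate()
t=rot('y-',.5); tcp=binp([60.5,-18,19.2],.85); pre=tcp-90*t.apply([0,0,1])
plan(p,r,pre,t,1)
E
```

```text
bin th 0.44976762484853705 rad 155.96704866792805 tool tilt 0.4061945334693299 loc [-69.4  -7.9 139.7] t 8.5 j [ 0.29  0.34 -0.53  2.06  0.58  0.45  0.19] gap 68.97984314605823 F [-0.4  0.9  0.3]
[-0.329, 0.22, 0.193, -0.035, -0.038, -0.392]
```

Emit:
send_rows([
  {"tx": -0.08, "ty": 0.06, "tz": 0.04, "ax": -0.009, "ay": -0.009, "az": -0.1},
  {"tx": -0.16, "ty": 0.11, "tz": 0.09, "ax": -0.017, "ay": -0.019, "az": -0.2},
  {"tx": -0.25, "ty": 0.17, "tz": 0.14, "ax": -0.025, "ay": -0.028, "az": -0.3},
  {"tx": -0.33, "ty": 0.22, "tz": 0.19, "ax": -0.035, "ay": -0.038, "az": -0.39},
  {"tx": -0.33, "ty": 0.22, "tz": 0.19, "ax": -0.035, "ay": -0.038, "az": -0.39},
])

```text
time: 9.12
ee_pos: [655.2, -1.8, 158.1]
tcp_rot: [-0.031, 0.968, 0.009, 0.248]
contact_force: [-0.0, -0.5, 0.0]
finger_gap: 87.3
grip_force: 0.0
```

```bash
python3 - <<'E'
from h import *
from workcell import read_camera
p,r=binstate()
t=rot('y-',.5); tcp=binp([60.5,-18,19.2],.85)
print(delta(p,r,tcp,t).tolist())
c=read_camera("wrist");__import__("pickle").dump(c,open("w3.pkl","wb"));cv2.imwrite("pics/w3.png",c["frame"])
print(proj(c,binp(np.array([[65,-18,50],[65,-18,0],[41,0,40],[60.5,-18,19.2],[65,-40,50],[65,4,50]]),.85)).round(0).tolist())
E
```

```text
bin th 0.11296890163158851 rad 139.26856492352454 tool tilt 0.5014130817240375 loc [-17.7 -18.6 138.1] t 9.125 j [ 0.43  0.42 -0.66  2.02  0.83  0.38  0.8 ] gap 87.34664716836768 F [-0.  -0.5  0. ]
[0.005, 0.006, 0.758, -0.0, 0.001, -0.004]
[[254.0, 195.0], [254.0, 198.0], [277.0, 165.0], [254.0, 192.0], [225.0, 195.0], [284.0, 195.0]]
```

View pics/w3.png

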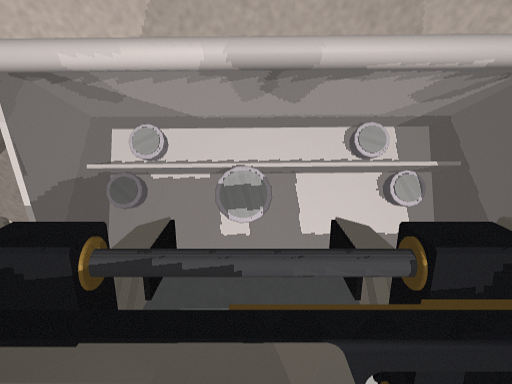

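The wrist view shows the tall tin's lid at (243,194) resting against the divider, where I predicted (254,195). It sits 9 mm to -y (y = -27). I correct for that and go in.

Emit:
send_rows([
  {"tx": 0, "ty": -0.07, "tz": 0.2, "ax": 0, "ay": 0, "az": 0},
  {"tx": 0, "ty": -0.07, "tz": 0.4, "ax": 0, "ay": 0, "az": 0},
  {"tx": 0, "ty": -0.07, "tz": 0.55, "ax": 0, "ay": 0, "az": 0},
  {"tx": 0, "ty": -0.07, "tz": 0.7, "ax": 0, "ay": 0, "az": 0},
  {"tx": 0, "ty": -0.07, "tz": 0.74, "ax": 0, "ay": 0, "az": 0},
  {"tx": 0, "ty": -0.07, "tz": 0.74, "ax": 0, "ay": 0, "az": 0},
])

```text
time: 9.93
ee_pos: [698.6, -6.2, 81.4]
tcp_rot: [-0.032, 0.968, 0.009, 0.248]
contact_force: [-0.9, -0.1, 0.1]
finger_gap: 87.2
grip_force: 0.0
```

```bash
python3 - <<'E'
from h import *
p,r=binstate()
print(delta(p,r,binp([60.5,-27,19.2],.85),rot('y-',.5)).tolist())
E
```

```text
bin th -0.41846047271223236 rad 66.36284076022886 tool tilt 0.5025076293999543 loc [ 25.3 -26.1  61.4] t 9.925 j [ 0.24  0.55 -0.41  1.99  1.06  0.24  0.58] gap 87.20767355808107 F [-0.9 -0.1  0.1]
[0.011, -0.008, 0.024, -0.0, 0.001, -0.003]
```

Emit:
send_rows([
  {"tx": 0.01, "ty": 0, "tz": 0.02, "ax": 0, "ay": 0, "az": 0},
  {"tx": 0.01, "ty": 0, "tz": 0.02, "ax": 0, "ay": 0, "az": 0},
  {"tx": 0.01, "ty": 0, "tz": 0.02, "ax": 0, "ay": 0, "az": 0},
  {"tx": 0.01, "ty": 0, "tz": 0.02, "ax": 0, "ay": 0, "az": 0},
  {"tx": 0.01, "ty": 0, "tz": 0.02, "ax": 0, "ay": 0, "az": 0},
  {"tx": 0.01, "ty": 0, "tz": 0.02, "ax": 0, "ay": 0, "az": 0},
  {"tx": 0.01, "ty": 0, "tz": 0.02, "ax": 0, "ay": 0, "az": 0},
  {"tx": 0.01, "ty": 0, "tz": 0.02, "ax": 0, "ay": 0, "az": 0},
], jaw=-1, force=25)

```text
time: 10.92
ee_pos: [699.2, -6.5, 78.7]
tcp_rot: [-0.033, 0.968, 0.009, 0.249]
contact_force: [-1.8, 0.2, 1.2]
finger_gap: 43.6
grip_force: 25.0
```

```bash
python3 - <<'E'
from h import *
p,r=binstate()
# lift along bin z then mixture
n=RC.apply([-np.sin(.85),0,np.cos(.85)])
for d in(10,30,60,90):print(delta(p,r,p+n*d,r).tolist())
E
```

```text
bin th -0.4435249717382988 rad 64.20849220725262 tool tilt 0.5033182572118988 loc [ 25.9 -26.5  58.7] t 10.925 j [ 0.23  0.56 -0.4   2.    1.08  0.23  0.56] gap 43.61930814156411 F [-1.8  0.2  1.2]
[0.028, -0.0, -0.078, 0.0, 0.0, 0.0]
[0.085, -0.001, -0.235, 0.0, 0.0, 0.0]
[0.17, -0.001, -0.47, 0.0, 0.0, 0.0]
[0.255, -0.002, -0.705, 0.0, 0.0, 0.0]
```

Emit:
send_rows([
  {"tx": 0.014, "ty": 0, "tz": -0.04, "ax": 0, "ay": 0, "az": 0},
  {"tx": 0.055, "ty": 0, "tz": -0.15, "ax": 0, "ay": 0, "az": 0},
  {"tx": 0.11, "ty": 0, "tz": -0.3, "ax": 0, "ay": 0, "az": 0},
  {"tx": 0.17, "ty": 0, "tz": -0.47, "ax": 0, "ay": 0, "az": 0},
  {"tx": 0.255, "ty": 0, "tz": -0.7, "ax": 0, "ay": 0, "az": 0},
  {"tx": 0.255, "ty": 0, "tz": -0.7, "ax": 0, "ay": 0, "az": 0},
])

```text
time: 11.68
ee_pos: [630.8, -11.8, 139.3]
tcp_rot: [-0.032, 0.968, 0.008, 0.25]
contact_force: [1.3, -0.5, -1.2]
finger_gap: 43.2
grip_force: 25.0
```

```bash
python3 - <<'E'
from h import *
p,r=binstate()
# via: up 110, upright tin (tool tilt -.35)
q=p+[-20,-20,100]; t0=rot('y-',.0,YAW);print("up",delta(p,r,q,rot('y-',.1)).tolist())
yaw=YAW-.6
t=rot('y-',-.35,yaw)
# tin centre relative to TCP in tool frame at grasp: use bin geometry (tin at bin (65,-27,25)), tool tilt .5033
tcp0=np.array([698.9+.3,-6.5,78.7]);r0=rot('y-',.503)
off=r0.inv().apply(binp([65,-26.5,25],.85)-tcp0);print("off",off)
pan=np.array([478,-369,88])
tgt=pan+[0,0,25+25]-t.apply(off);print("pre-place tcp",tgt)
plan(q,rot('y-',.1),tgt+[0,0,50],t,3)
E
```

```text
bin th 0.32916955164957745 rad 126.68884221575014 tool tilt 0.5046730364616943 loc [-42.7 -26.8 119.3] t 11.675 j [ 0.4   0.4  -0.59  2.1   0.91  0.3   0.72] gap 43.17441692838813 F [ 1.3 -0.5 -1.2]
up [-0.248, -0.155, -0.815, -0.001, 0.202, -0.002]
off [-1.66513576 -0.07079929 -6.65431762]
pre-place tcp [ 474.71348824 -367.00123502  132.32008701]
[0.458, -0.902, 0.113, -0.013, 0.073, 0.1]
[0.25, -0.976, 0.141, -0.013, 0.073, 0.1]
[0.03, -1.008, 0.137, -0.013, 0.073, 0.1]
```

Emit:
send_rows([
  {"tx": -0.06, "ty": -0.04, "tz": -0.2, "ax": 0, "ay": 0.04, "az": 0},
  {"tx": -0.12, "ty": -0.08, "tz": -0.4, "ax": 0, "ay": 0.08, "az": 0},
  {"tx": -0.18, "ty": -0.12, "tz": -0.6, "ax": 0, "ay": 0.14, "az": 0},
  {"tx": -0.25, "ty": -0.16, "tz": -0.81, "ax": 0, "ay": 0.2, "az": 0},
  {"tx": -0.25, "ty": -0.16, "tz": -0.81, "ax": 0, "ay": 0.2, "az": 0},
])

```text
time: 12.3
ee_pos: [615.3, -32.2, 238.7]
tcp_rot: [-0.033, 0.998, 0.003, 0.053]
contact_force: [0.1, 0.5, -1.9]
finger_gap: 43.6
grip_force: 25.0
```

Emit:
send_rows([
  {"tx": 0.15, "ty": -0.3, "tz": 0.04, "ax": 0, "ay": 0.025, "az": 0.03},
  {"tx": 0.3, "ty": -0.6, "tz": 0.07, "ax": -0.01, "ay": 0.05, "az": 0.06},
  {"tx": 0.46, "ty": -0.9, "tz": 0.11, "ax": -0.013, "ay": 0.073, "az": 0.1},
  {"tx": 0.46, "ty": -0.9, "tz": 0.11, "ax": -0.013, "ay": 0.073, "az": 0.1},
])

```text
time: 12.8
ee_pos: [565.2, -147.8, 215.6]
tcp_rot: [0.069, 0.997, 0.017, -0.023]
contact_force: [0.5, 0.6, -1.9]
finger_gap: 43.6
grip_force: 25.0
```

Emit:
send_rows([
  {"tx": 0.08, "ty": -0.32, "tz": 0.04, "ax": 0, "ay": 0.025, "az": 0.03},
  {"tx": 0.16, "ty": -0.65, "tz": 0.09, "ax": -0.01, "ay": 0.05, "az": 0.06},
  {"tx": 0.25, "ty": -0.97, "tz": 0.14, "ax": -0.013, "ay": 0.073, "az": 0.1},
  {"tx": 0.25, "ty": -0.97, "tz": 0.14, "ax": -0.013, "ay": 0.073, "az": 0.1},
])

```text
time: 13.3
ee_pos: [519.6, -257.5, 196.6]
tcp_rot: [0.166, 0.981, 0.033, -0.096]
contact_force: [0.6, 1.0, -0.6]
finger_gap: 43.6
grip_force: 25.0
```

```bash
python3 - <<'E'
from h import *
p,r=binstate();print(p)
t=rot('y-',-.35,YAW-.6);tgt=[474.7,-367,132]
plan(p,r,np.add(tgt,[0,0,20]),t,1)
E
```

```text
bin th 0.7642439489273024 rad 246.07849954586376 tool tilt -0.17283365128081088 loc [-171.3 -263.8  176.6] t 13.3 j [ 0.84  0.63 -0.74  1.5   0.35  1.38  1.29] gap 43.604310378040516 F [ 0.6  1.  -0.6]
[ 519.59833693 -257.45273302  196.64331955]
[-0.02, -0.997, 0.344, -0.011, 0.073, 0.095]
```

Emit:
send_rows([
  {"tx": 0, "ty": -0.33, "tz": 0.1, "ax": 0, "ay": 0.025, "az": 0.03},
  {"tx": -0.01, "ty": -0.65, "tz": 0.2, "ax": -0.01, "ay": 0.05, "az": 0.06},
  {"tx": -0.02, "ty": -1, "tz": 0.34, "ax": -0.011, "ay": 0.073, "az": 0.095},
  {"tx": -0.02, "ty": -1, "tz": 0.34, "ax": -0.011, "ay": 0.073, "az": 0.095},
  {"tx": -0.02, "ty": -1, "tz": 0.34, "ax": -0.011, "ay": 0.073, "az": 0.095},
])

```text
time: 13.92
ee_pos: [477.8, -362.3, 154.1]
tcp_rot: [0.252, 0.952, 0.047, -0.167]
contact_force: [0.1, 0.7, -0.6]
finger_gap: 43.6
grip_force: 25.0
```

```bash
python3 - <<'E'
from h import *
from workcell import read_camera
p,r=binstate();print(p)
t=rot('y-',-.35,YAW-.6);tgt=[474.7,-367,132]
plan(p,r,tgt,t,1)
off=np.array([-1.7,0,-6.65]);
a=r.apply(rot('y-',.503).inv().apply(RC.apply([-np.sin(.85),0,np.cos(.85)])));ce=p+r.apply(off);print("tin axis",a,"centre",ce)
o=[]
for n,(x,y) in {"top":(380,190),"scene":(210,60)}.items():
    c=read_camera(n);f=c["frame"][y:y+110,x:x+130]
    q=(proj(c,np.array([ce-25*a,ce+25*a,[478,-369,88]]))-[x,y])*3;print(n,q.round(0).tolist())
    o.append(cv2.resize(f,None,fx=3,fy=3,interpolation=cv2.INTER_CUBIC))
cv2.imwrite("pics/place.png",np.hstack(o))
E
```

```text
bin th 1.0203861413366382 rad 258.1221783227233 tool tilt -0.29067677085295185 loc [-220.5 -365.4  134.1] t 13.925 j [ 0.91  0.76 -0.64  1.36  0.36  1.5   1.3 ] gap 43.63540698121039 F [ 0.1  0.7 -0.6]
[ 477.81257879 -362.32650864  154.11473047]
[-0.06, -0.048, 0.174, 0.001, 0.0, 0.005]
tin axis [-9.29989359e-04 -5.67479111e-03  9.99983466e-01] centre [ 481.15888042 -364.27390721  159.7823935 ]
top [[188.0, 151.0], [215.0, 146.0], [170.0, 160.0]]
scene [[203.0, 146.0], [205.0, 114.0], [204.0, 172.0]]
```

View pics/place.png

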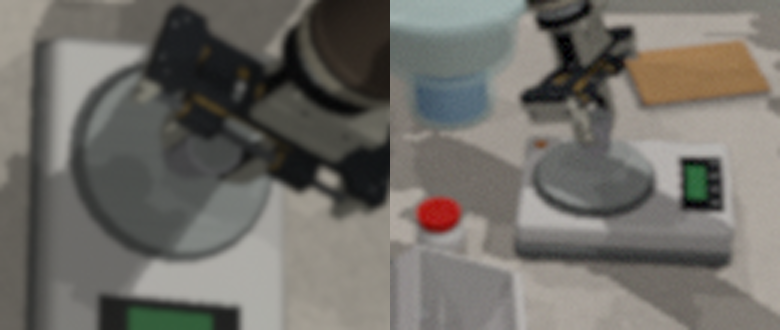

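In both views the tin is held upright in the gripper over the pan. The pan centre is at (173,160) in the crop, as predicted. I lower it gently.

```bash
python3 - <<'E'
from h import *
p,r,o=now()
for d in(20,38,44,46,48,50):print(d,delta(p,r,p+[-3,-5,-d],r).tolist())
E
```

```text
20 [-0.056, -0.049, 0.157, 0.0, 0.0, 0.0]
38 [-0.107, -0.05, 0.298, 0.0, 0.0, 0.0]
44 [-0.124, -0.05, 0.345, 0.0, 0.0, 0.0]
46 [-0.13, -0.051, 0.36, 0.0, 0.0, 0.0]
48 [-0.135, -0.051, 0.376, 0.0, 0.0, 0.0]
50 [-0.141, -0.051, 0.392, 0.0, 0.0, 0.0]
```

Emit:
send_rows([
  {"tx": -0.03, "ty": -0.03, "tz": 0.08, "ax": 0, "ay": 0, "az": 0},
  {"tx": -0.056, "ty": -0.05, "tz": 0.157, "ax": 0, "ay": 0, "az": 0},
  {"tx": -0.08, "ty": -0.05, "tz": 0.23, "ax": 0, "ay": 0, "az": 0},
  {"tx": -0.107, "ty": -0.05, "tz": 0.298, "ax": 0, "ay": 0, "az": 0},
  {"tx": -0.115, "ty": -0.05, "tz": 0.32, "ax": 0, "ay": 0, "az": 0},
  {"tx": -0.115, "ty": -0.05, "tz": 0.32, "ax": 0, "ay": 0, "az": 0},
])

```text
time: 14.78
ee_pos: [473.8, -369.0, 113.4]
tcp_rot: [0.254, 0.951, 0.047, -0.168]
contact_force: [-0.0, -0.1, -0.7]
finger_gap: 43.6
grip_force: 25.0
```

Emit:
send_rows([
  {"tx": -0.006, "ty": 0, "tz": 0.015, "ax": 0, "ay": 0, "az": 0},
  {"tx": -0.011, "ty": 0, "tz": 0.03, "ax": 0, "ay": 0, "az": 0},
  {"tx": -0.011, "ty": 0, "tz": 0.03, "ax": 0, "ay": 0, "az": 0},
])

```text
time: 15.15
ee_pos: [474.0, -369.1, 110.7]
tcp_rot: [0.254, 0.952, 0.047, -0.167]
contact_force: [-1.1, 0.7, 5.3]
finger_gap: 43.5
grip_force: 25.0
```

Emit:
send_rows([
  {"tx": 0, "ty": 0, "tz": 0, "ax": 0, "ay": 0, "az": 0},
  {"tx": -0.003, "ty": 0, "tz": 0.008, "ax": 0, "ay": 0, "az": 0},
  {"tx": -0.003, "ty": 0, "tz": 0.008, "ax": 0, "ay": 0, "az": 0},
], force=4)

```text
time: 15.52
ee_pos: [473.7, -368.8, 108.8]
tcp_rot: [0.254, 0.951, 0.047, -0.168]
contact_force: [-1.0, 2.3, 3.9]
finger_gap: 44.0
grip_force: 4.0
```

Emit:
send_rows([
  {"tx": 0, "ty": 0, "tz": 0, "ax": 0, "ay": 0, "az": 0},
  {"tx": 0, "ty": 0, "tz": 0, "ax": 0, "ay": 0, "az": 0},
  {"tx": 0, "ty": 0, "tz": 0, "ax": 0, "ay": 0, "az": 0},
  {"tx": 0, "ty": 0, "tz": 0, "ax": 0, "ay": 0, "az": 0},
  {"tx": 0, "ty": 0, "tz": 0, "ax": 0, "ay": 0, "az": 0},
  {"tx": 0, "ty": 0, "tz": 0, "ax": 0, "ay": 0, "az": 0},
], jaw=0.6)

```text
time: 16.27
ee_pos: [473.8, -369.1, 108.7]
tcp_rot: [0.254, 0.951, 0.047, -0.168]
contact_force: [0.8, -0.2, 0.0]
finger_gap: 73.7
grip_force: 0.0
```

```bash
python3 - <<'E'
from h import *
p,r,o=now()
for d in(30,60,100):print(d,delta(p,r,p+[0,0,d],r).tolist())
E
```

```text
30 [0.086, 0.001, -0.235, 0.0, 0.0, 0.0]
60 [0.171, 0.002, -0.47, 0.0, 0.0, 0.0]
100 [0.286, 0.003, -0.783, 0.0, 0.0, 0.0]
```

Emit:
send_rows([
  {"tx": 0.04, "ty": 0, "tz": -0.12, "ax": 0, "ay": 0, "az": 0},
  {"tx": 0.086, "ty": 0, "tz": -0.235, "ax": 0, "ay": 0, "az": 0},
  {"tx": 0.17, "ty": 0, "tz": -0.47, "ax": 0, "ay": 0, "az": 0},
  {"tx": 0.29, "ty": 0, "tz": -0.78, "ax": 0, "ay": 0, "az": 0},
  {"tx": 0.29, "ty": 0, "tz": -0.78, "ax": 0, "ay": 0, "az": 0},
])

```text
time: 16.9
ee_pos: [475.0, -369.4, 213.0]
tcp_rot: [0.254, 0.952, 0.046, -0.164]
contact_force: [0.9, 0.3, -0.7]
finger_gap: 73.8
grip_force: 0.0
```

```bash
python3 - <<'E'
from h import *
p,r=binstate();print(p)
R1=rot('x',.33);th=.85
tcp=binp([-2,0,128],th)+14.5*R1.apply([0,0,1])+RC.apply([0,3,0]);pre=tcp-70*R1.apply([0,0,1]);print(pre)
plan(p,r,pre,R1,4)
E
```

```text
bin th 0.8548698230750477 rad 295.6215872047866 tool tilt -0.2858661056172049 loc [-223.9 -372.3  193. ] t 16.9 j [ 0.91  0.71 -0.64  1.29  0.33  1.6   1.33] gap 73.80257089724137 F [ 0.9  0.3 -0.7]
[ 474.9603536  -369.43278789  213.02911844]
[556.11510477  12.68569482 155.48063193]
[0.194, 0.774, 0.2, -0.058, -0.06, 0.114]
[0.388, 0.681, 0.25, -0.058, -0.06, 0.114]
[0.559, 0.542, 0.265, -0.058, -0.06, 0.114]
[0.694, 0.369, 0.243, -0.058, -0.06, 0.114]
```

Emit:
send_rows([
  {"tx": 0.1, "ty": 0.39, "tz": 0.1, "ax": -0.03, "ay": -0.03, "az": 0.057},
  {"tx": 0.19, "ty": 0.77, "tz": 0.2, "ax": -0.058, "ay": -0.06, "az": 0.114},
  {"tx": 0.19, "ty": 0.77, "tz": 0.2, "ax": -0.058, "ay": -0.06, "az": 0.114},
], jaw=0)

```text
time: 17.27
ee_pos: [492.9, -270.0, 195.1]
tcp_rot: [0.37, 0.921, 0.067, -0.1]
contact_force: [0.4, -1.1, 1.1]
finger_gap: 48.9
grip_force: 0.0
```

Emit:
send_rows([
  {"tx": 0.19, "ty": 0.34, "tz": 0.12, "ax": -0.03, "ay": -0.03, "az": 0.057},
  {"tx": 0.39, "ty": 0.68, "tz": 0.25, "ax": -0.058, "ay": -0.06, "az": 0.114},
  {"tx": 0.39, "ty": 0.68, "tz": 0.25, "ax": -0.058, "ay": -0.06, "az": 0.114},
])

```text
time: 17.65
ee_pos: [512.5, -174.5, 180.5]
tcp_rot: [0.48, 0.872, 0.086, -0.03]
contact_force: [0.2, -1.1, -0.1]
finger_gap: 45.8
grip_force: 0.0
```

```bash
python3 - <<'E'
from h import *
p,r=binstate();print(p)
plan(p,r,[556,12.7,158],rot('x',.33),2)
E
```

```text
bin th 0.8155044497663929 rad 235.59725055016997 tool tilt 0.04305866306694943 loc [-172.5 -180.6  160.5] t 17.65 j [ 0.84  0.47 -0.68  1.77  0.12  1.02  0.71] gap 45.8478239323423 F [ 0.2 -1.1 -0.1]
[ 512.46898026 -174.52145923  180.50127686]
[0.539, 0.551, 0.237, -0.059, -0.061, 0.115]
[0.675, 0.383, 0.219, -0.059, -0.061, 0.115]
```

Emit:
send_rows([
  {"tx": 0.27, "ty": 0.28, "tz": 0.12, "ax": -0.03, "ay": -0.03, "az": 0.057},
  {"tx": 0.54, "ty": 0.55, "tz": 0.23, "ax": -0.058, "ay": -0.06, "az": 0.114},
  {"tx": 0.54, "ty": 0.55, "tz": 0.23, "ax": -0.058, "ay": -0.06, "az": 0.114},
])

```text
time: 18.02
ee_pos: [535.3, -81.3, 170.2]
tcp_rot: [0.581, 0.806, 0.103, 0.041]
contact_force: [0.0, -0.8, 0.8]
finger_gap: 46.0
grip_force: 0.0
```

Emit:
send_rows([
  {"tx": 0.34, "ty": 0.19, "tz": 0.11, "ax": -0.03, "ay": -0.03, "az": 0.057},
  {"tx": 0.68, "ty": 0.38, "tz": 0.22, "ax": -0.058, "ay": -0.06, "az": 0.114},
  {"tx": 0.68, "ty": 0.38, "tz": 0.22, "ax": -0.058, "ay": -0.06, "az": 0.114},
  {"tx": 0.68, "ty": 0.38, "tz": 0.22, "ax": -0.058, "ay": -0.06, "az": 0.114},
])

```text
time: 18.52
ee_pos: [557.8, 9.2, 158.4]
tcp_rot: [0.671, 0.723, 0.118, 0.111]
contact_force: [0.6, -0.2, 0.2]
finger_gap: 45.9
grip_force: 0.0
```

```bash
python3 - <<'E'
from h import *
from workcell import read_camera
p,r=binstate();print(p)
R1=rot('x',.33);z=R1.apply([0,0,1])
tcp=binp([-2,0,128],.85)+14.5*z+RC.apply([0,3,0])
print(delta(p,r,tcp-40*z,R1).tolist(),delta(p,r,tcp,R1).tolist())
c=read_camera("wrist");cv2.imwrite("pics/w4.png",c["frame"])
print(proj(c,binp(np.array([[-2,30,128],[-2,-30,128],[-2,0,128]]),.85)).round(0).tolist())
g=read_camera("top");x,y=400,200
q=(proj(g,np.array([[478,-369,88],[478,-369,138]]))-[x,y])*4.8;print("pan/lid",q.round(0).tolist())
cv2.imwrite("pics/mix.png",cv2.resize(np.hstack([c["frame"],cv2.resize(g["frame"][200:280,400:480],(384,384),interpolation=cv2.INTER_CUBIC)]),None,fx=.89,fy=.89))
E
```

```text
bin th 0.6806722534488068 rad 179.3196285670014 tool tilt 0.324744184390066 loc [-114.1   -0.6  138.4] t 18.525 j [ 0.25  0.28 -0.45  2.09  0.33  0.49 -0.35] gap 45.907903309043654 F [ 0.6 -0.2  0.2]
[557.78622827   9.19833351 158.37483958]
[0.03, -0.017, 0.269, -0.003, 0.0, 0.001] [0.031, -0.016, 0.602, -0.003, 0.0, 0.001]
[[251.0, 162.0], [251.0, 239.0], [251.0, 202.0]]
pan/lid [[177.0, 207.0], [217.0, 200.0]]
```

View pics/mix.png

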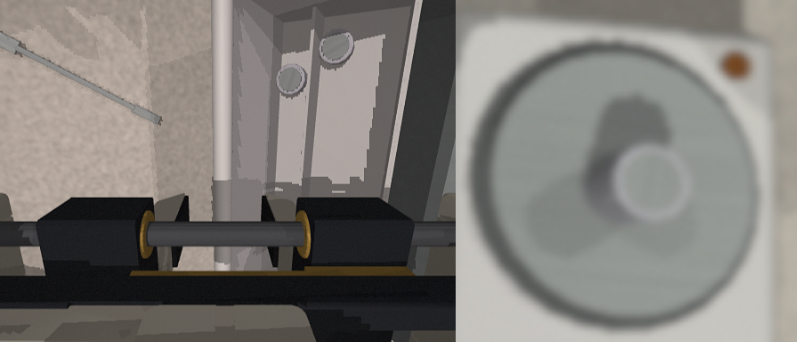

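The tin stands upright on the pan, with its lid at (652,182) in the mix picture, within about 3 mm of the predicted spot. The rim bar is centred between the fingers at column 222. I cage the rim and ease the bin shut.

Emit:
send_rows([
  {"tx": 0.03, "ty": -0.02, "tz": 0.2, "ax": 0, "ay": 0, "az": 0},
  {"tx": 0.03, "ty": -0.02, "tz": 0.4, "ax": 0, "ay": 0, "az": 0},
  {"tx": 0.03, "ty": -0.02, "tz": 0.58, "ax": 0, "ay": 0, "az": 0},
  {"tx": 0.03, "ty": -0.02, "tz": 0.58, "ax": 0, "ay": 0, "az": 0},
])

```text
time: 19.12
ee_pos: [576.5, 11.5, 89.9]
tcp_rot: [0.674, 0.721, 0.117, 0.11]
contact_force: [-0.1, -0.5, -0.2]
finger_gap: 46.1
grip_force: 0.0
```

Emit:
send_rows([
  {"tx": 0, "ty": 0, "tz": 0, "ax": 0, "ay": 0, "az": 0},
  {"tx": 0, "ty": 0, "tz": 0, "ax": 0, "ay": 0, "az": 0},
  {"tx": 0, "ty": 0, "tz": 0, "ax": 0, "ay": 0, "az": 0},
  {"tx": 0, "ty": 0, "tz": 0, "ax": 0, "ay": 0, "az": 0},
], jaw=-0.48, force=10)

```text
time: 19.62
ee_pos: [576.9, 13.8, 91.8]
tcp_rot: [0.673, 0.722, 0.119, 0.111]
contact_force: [-0.8, 0.2, 0.7]
finger_gap: 23.7
grip_force: 0.0
```

```bash
python3 - <<'E'
from h import *
p,r=binstate()
arc2(p,r,np.linspace(.85,.4,13),np.linspace(.33,.37,13))
E
```

```text
bin th 0.9112476172426747 rad 118.80842590782187 tool tilt 0.3258431595232804 loc [-94.6   2.6  71.8] t 19.625 j [ 0.14  0.4  -0.34  2.12  0.47  0.35 -0.5 ] gap 23.661940945021804 F [-0.8  0.2  0.7]
0.85 [0.003, 0.008, 0.025, -0.002, 0.0, -0.001]
0.812 [0.004, 0.043, 0.005, -0.004, 0.0, -0.001]
0.775 [0.004, 0.079, -0.013, -0.005, 0.0, -0.001]
0.738 [0.004, 0.115, -0.031, -0.007, 0.0, -0.001]
0.7 [0.004, 0.152, -0.046, -0.009, 0.0, -0.001]
0.662 [0.004, 0.19, -0.061, -0.01, 0.0, -0.001]
0.625 [0.004, 0.228, -0.074, -0.012, 0.0, -0.001]
0.587 [0.004, 0.267, -0.086, -0.014, 0.0, -0.001]
0.55 [0.004, 0.306, -0.096, -0.015, 0.0, -0.001]
0.512 [0.004, 0.345, -0.105, -0.017, 0.0, -0.001]
0.475 [0.004, 0.385, -0.112, -0.019, 0.0, -0.001]
0.438 [0.004, 0.425, -0.118, -0.02, 0.0, -0.001]
0.4 [0.004, 0.465, -0.122, -0.022, 0.0, -0.001]
```

Emit:
send_rows([
  {"tx": 0, "ty": 0.008, "tz": 0.02, "ax": -0.002, "ay": 0, "az": 0},
  {"tx": 0, "ty": 0.043, "tz": 0.005, "ax": -0.004, "ay": 0, "az": 0},
  {"tx": 0, "ty": 0.079, "tz": -0.013, "ax": -0.005, "ay": 0, "az": 0},
  {"tx": 0, "ty": 0.115, "tz": -0.031, "ax": -0.007, "ay": 0, "az": 0},
  {"tx": 0, "ty": 0.152, "tz": -0.046, "ax": -0.009, "ay": 0, "az": 0},
  {"tx": 0, "ty": 0.19, "tz": -0.061, "ax": -0.01, "ay": 0, "az": 0},
  {"tx": 0, "ty": 0.228, "tz": -0.074, "ax": -0.012, "ay": 0, "az": 0},
  {"tx": 0, "ty": 0.267, "tz": -0.086, "ax": -0.014, "ay": 0, "az": 0},
  {"tx": 0, "ty": 0.306, "tz": -0.096, "ax": -0.015, "ay": 0, "az": 0},
  {"tx": 0, "ty": 0.345, "tz": -0.105, "ax": -0.017, "ay": 0, "az": 0},
  {"tx": 0, "ty": 0.385, "tz": -0.112, "ax": -0.019, "ay": 0, "az": 0},
  {"tx": 0, "ty": 0.425, "tz": -0.118, "ax": -0.02, "ay": 0, "az": 0},
])

```text
time: 21.12
ee_pos: [620.9, 17.0, 121.3]
tcp_rot: [0.671, 0.719, 0.133, 0.124]
contact_force: [0.1, 0.5, 0.5]
finger_gap: 23.7
grip_force: 0.2
```

```bash
python3 - <<'E'
from h import *
p,r=binstate()
arc2(p,r,np.linspace(.44,-.02,13),np.linspace(.37,0,13))
E
```

```text
bin th 0.44690245756888153 rad 113.18596800003792 tool tilt 0.3656109853949122 loc [-50.5   2.6 101.3] t 21.125 j [ 0.16  0.41 -0.36  2.03  0.45  0.4  -0.47] gap 23.703038678196673 F [0.1 0.5 0.5]
0.44 [0.003, -0.004, -0.003, -0.002, 0.0, -0.001]
0.402 [0.003, 0.033, -0.006, 0.013, 0.0, -0.001]
0.363 [0.003, 0.07, -0.007, 0.029, 0.0, -0.001]
0.325 [0.004, 0.108, -0.007, 0.044, 0.0, -0.001]
0.287 [0.004, 0.145, -0.006, 0.059, 0.0, -0.001]
0.248 [0.004, 0.182, -0.003, 0.075, 0.0, -0.001]
0.21 [0.004, 0.219, 0.001, 0.09, 0.0, -0.001]
0.172 [0.004, 0.255, 0.007, 0.106, 0.0, -0.001]
0.133 [0.004, 0.292, 0.014, 0.121, 0.0, -0.001]
0.095 [0.004, 0.328, 0.023, 0.137, 0.0, -0.001]
0.057 [0.004, 0.364, 0.033, 0.152, 0.0, -0.001]
0.018 [0.004, 0.399, 0.044, 0.167, 0.0, -0.001]
-0.02 [0.004, 0.434, 0.057, 0.183, 0.0, -0.001]
```

Emit:
send_rows([
  {"tx": 0, "ty": 0.033, "tz": -0.006, "ax": 0.013, "ay": 0, "az": 0},
  {"tx": 0, "ty": 0.07, "tz": -0.007, "ax": 0.029, "ay": 0, "az": 0},
  {"tx": 0, "ty": 0.108, "tz": -0.007, "ax": 0.044, "ay": 0, "az": 0},
  {"tx": 0, "ty": 0.145, "tz": -0.006, "ax": 0.059, "ay": 0, "az": 0},
  {"tx": 0, "ty": 0.182, "tz": -0.003, "ax": 0.075, "ay": 0, "az": 0},
  {"tx": 0, "ty": 0.219, "tz": 0.001, "ax": 0.09, "ay": 0, "az": 0},
  {"tx": 0, "ty": 0.255, "tz": 0.007, "ax": 0.106, "ay": 0, "az": 0},
  {"tx": 0, "ty": 0.292, "tz": 0.014, "ax": 0.121, "ay": 0, "az": 0},
  {"tx": 0, "ty": 0.328, "tz": 0.023, "ax": 0.137, "ay": 0, "az": 0},
  {"tx": 0, "ty": 0.364, "tz": 0.033, "ax": 0.152, "ay": 0, "az": 0},
  {"tx": 0, "ty": 0.399, "tz": 0.044, "ax": 0.167, "ay": 0, "az": 0},
  {"tx": 0, "ty": 0.434, "tz": 0.057, "ax": 0.183, "ay": 0, "az": 0},
])

```text
time: 22.62
ee_pos: [672.1, 20.5, 133.4]
tcp_rot: [0.682, 0.731, -0.0, -0.001]
contact_force: [0.7, -0.0, 0.3]
finger_gap: 23.8
grip_force: 0.0
```

Emit:
send_rows([
  {"tx": 0, "ty": 0.02, "tz": 0, "ax": 0, "ay": 0, "az": 0},
  {"tx": 0, "ty": 0.03, "tz": 0, "ax": 0, "ay": 0, "az": 0},
  {"tx": 0, "ty": 0.03, "tz": 0, "ax": 0, "ay": 0, "az": 0},
], jaw=-0.2)

```text
time: 23.0
ee_pos: [674.9, 20.7, 133.3]
tcp_rot: [0.682, 0.731, -0.0, -0.0]
contact_force: [-0.7, -0.6, 0.2]
finger_gap: 36.6
grip_force: 0.0
```

```bash
python3 - <<'E'
from h import *
p,r=binstate()
E
```

```text
bin th -0.04899187383870556 rad 113.40495384339117 tool tilt -0.0004837541080675836 loc [  3.6   2.4 113.3] t 23.0 j [ 0.16  0.64 -0.43  1.52  0.29  1.05 -0.27] gap 36.57879458667996 F [-0.7 -0.6  0.2]
```

Fingers are free of the bar on both sides; I retreat upward and check.

Emit:
send_rows([
  {"tx": 0, "ty": -0.03, "tz": -0.2, "ax": 0, "ay": 0, "az": 0},
  {"tx": 0, "ty": -0.03, "tz": -0.5, "ax": 0, "ay": 0, "az": 0},
  {"tx": 0, "ty": -0.03, "tz": -0.95, "ax": 0, "ay": 0, "az": 0},
  {"tx": 0, "ty": -0.03, "tz": -0.95, "ax": 0, "ay": 0, "az": 0},
])

```text
time: 23.5
ee_pos: [673.7, 21.3, 252.6]
tcp_rot: [0.682, 0.731, 0.003, 0.002]
contact_force: [-0.4, 1.1, -0.8]
finger_gap: 36.8
grip_force: 0.0
```

Emit:
send_rows([
  {"tx": 0, "ty": -0.5, "tz": 0, "ax": 0, "ay": 0, "az": 0},
  {"tx": 0, "ty": -1, "tz": 0, "ax": 0, "ay": 0, "az": 0},
  {"tx": 0, "ty": -1, "tz": 0, "ax": 0, "ay": 0, "az": 0},
  {"tx": 0, "ty": -1, "tz": 0, "ax": 0, "ay": 0, "az": 0},
])

```text
time: 24.0
ee_pos: [552.2, 11.7, 247.6]
tcp_rot: [0.682, 0.731, 0.0, 0.0]
contact_force: [0.4, -0.8, -0.2]
finger_gap: 36.9
grip_force: 0.0
```

```bash
python3 - <<'E'
from h import *
from workcell import read_camera
c=read_camera("top");f=c["frame"];cv2.imwrite("pics/end.png",cv2.resize(f[80:330,90:500],None,fx=1.9,fy=1.9,interpolation=cv2.INTER_CUBIC))
for t in(0,.1):print(t,((proj(c,binp(np.array([[-2,152,133],[-2,-152,133]]),t))-[90,80])*1.9).round(0).tolist())
E
```

```text
0 [[262.0, 160.0], [492.0, 149.0]]
0.1 [[263.0, 170.0], [493.0, 159.0]]
```

View pics/end.png

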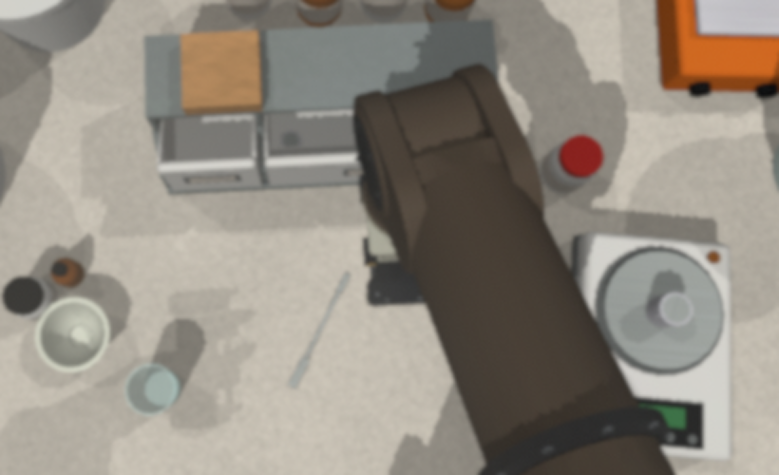

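The final view shows the bin's rim at (265,163), in line with the narrow shut bin, so it is fully shut. The tin stands on the pan at (676,308), the bystanders are where they were, and the arm is clear.

```bash
python3 -c "
from workcell import sign_off
print(sign_off())"
```

```text
the job is handed in; nothing more can be done
None
```

The job is handed in: the bin was eased onto its stop and shut again, the tall tin stands upright near the middle of the pan, and the bystanders look undisturbed. The flat tins were all seen in the bin before it was shut; the arm hid most of its inside in the last picture, and no verdict came back.

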